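# Throttle lever back to the idle gate by feel

### The arm

A 7-joint arm with a two-finger parallel gripper is mounted at the origin on a cart in front of the work surface, level with it; the furniture and walls round the work are solid. World frame = base frame: x ahead of the robot, y to its left, z up, the work surface at z = 0. Lengths are in m, angles in rad, forces in N, time in s.
With the tool pointing down it reaches from about 0.425 to 0.925 m from the base axis. Payload 6.8 kg.
Tool frame: the origin (TCP) lies between the finger pads; the fingertips stand 14 mm ahead of it and the grasp point (between the pads) lies 5 mm behind it; z points along the fingers, y is the line along which they close (so a half turn about z gives the same grasp; the last joint's range is limited). The gripper opens to 85 mm and grips with 20 to 120 N. Pads are 22 mm wide; open, the fingers measure 114 mm over their backs; the gripper's body (76 mm by 85 mm) begins 54 mm behind the grasp point. The pads swing forward as they close: fully open they stand 13 mm farther back than shut.
Start: joints at [-1.338, 0.477, 0.022, 1.555, -0.011, 1.109, -0.083], TCP at [0.226, 0.636, 0.245] pointing down, gripper open.
Joint ranges: [-2.96, 2.96], [-0.34, 2.1], [-1.41, 1.46], [0.24, 2.44], [-1.37, 4.51], [0.17, 1.92], [-2.96, 2.96]. Speed limits (rad/s): [2.39, 2.39, 3.14, 3.14, 3.14, 3.14, 3.14].

### API

Orientations are given as a rotation vector (axis times angle).
In Python, from bench import r, eyes, ticket gives the robot as it stands. The module is installed in compiled form; this text tells all that it offers.
- The arm moves only by the tool arm_command, never from a script. Its argument "plan" is text: rows parted by semicolons, each of 4 numbers parted by spaces: the shift along the tool's x, y, z in m, then the turn about the tool's z in degrees. In form: tx ty tz yaw; .... A call has 1 to 20 rows; each row shifts and turns the commanded pose from where the row before left it, along the tool's axes as they then stand; what a row does not reach is not made up. A row lasts 1/8 s, in which the tool goes at most 62.5 mm and 10.7 degrees, less where a joint would pass 70% of its speed; a pose out of reach is approached as far as the arm can. A call is refused whole if a number of a shift passes 0.0625 or a number of a turn 10.7, either way. A call with a gripper value outside its range is refused whole. "hand" is the closure, from -1 (fully open) to 1 (shut), set as the call begins (left out, the last holds). The fingers move at their own pace and stop on an object; "grip_force" is the grip in N (left out, the last holds). Time passes only in rows, so rows that do not move let the fingers close. It gives the time, the measured TCP pose, the force, the opening and the grip force at its end, in the units of the state.
- r.get_obs(): the state, without advancing time (a new reading comes with each control period).
- eyes.grab_frame(name): name is "scene" or "top" or "wrist"; returns (picture, depth): 420x560x3 uint8, red, green, blue; 420x560 float32, m along the optical axis (not along the pixel's ray), 0 where there is no reading.
- eyes.calibration(name): a dict with "fov_y" (degrees; the focal length in pixels is half the picture's height over the tangent of half this angle, whatever the lens; pixels are square), "cx", "cy" (the principal point, pixels), "k1" (the pictures are not rectified: a ray, as slopes to the right and down, at radius r is drawn at 1 + k1 r^2 times it, then the intrinsics apply), "origin" and "attitude" of the camera in the world; the wrist camera has in their place "tool_from_camera" (4x4, takes a point from camera to tool coordinates, whose origin is the TCP and whose axes are the flange's). Camera axes: x right, y up, looking along -z (the intrinsics and any distortion apply to the point x, -y, -z); pixel columns grow to the right and rows downward; lengths in m; the calibration is good to about 2 mm. A picture is of the moment at which its call begins: read the wrist's pose just before it. calibration takes no time and is no camera call.
- ticket.hand_in(): hands the job in; it is judged then, once.
The state is a dict: "clock": time; "joints": joint angles; "qvel": joint speeds; "tau": joint torques, N m; "tcp_pos": TCP position; "orientation": TCP orientation; "contact_force": force on the tool from outside, world axes, zero at the start; "moment": the same for the moment, N m; "grip_width": finger opening in m; "gripper_force": force on a finger pad.
Only numpy, scipy, OpenCV 4.12 (cv2) and the standard library are available. Lean on these libraries where they do the work, as an engineer would, in place of code of your own. Each camera call takes 0.05 s, during which the arm holds its last target. There are 200 camera calls.

### The job

The throttle lever of the grey control unit is held open by a red latch bar lying across its slot. Flip the latch bar right over to the other side of the unit, then draw the throttle lever back towards idle until you feel it come up against the sprung idle gate hidden inside the housing; leave it resting against the gate, without pushing hard into the gate. Do not shift the controller box or the spanner.

Things in the scene. Friction and masses are not known exactly. Their poses are not given: they have to be found in the camera images.
- throttle_unit: Grey lever unit fixed to the table: dark base plate 210 x 130 x 8 mm, housing 136 x 66 mm, top 85 mm up, with a slot along its x. Origin: centre of the base's underside; z up, x along the slot towards throttle open, y towards the latch's red grip (while closed). Idle is towards -x. It stands turned by up to 0.65 rad, its -x end more or less facing the robot.
- throttle_pivot (a point): Throttle lever's pivot, inside the unit 50 mm above its underside; the axis is the unit's y.
- throttle_knob (a point): Centre of the black throttle knob with a red band: a cylinder 32 mm in diameter and 44 mm long, lying along the unit's y, 125 mm from the pivot, on a 10 mm square shank.
- throttle (a joint): Throttle lever angle in rad: 0 upright, positive leans to the unit's +x (open). Starts at 0.78 to 0.95; travel -1.0 to 1.0. It stays where it is left; moving it takes about 2.4 N at the knob. The latch, closed, stops it at about 0.6. The idle gate lies hidden somewhere between 0.20 and -0.60, differently every time.
- gate_box: Small blue cover, 50 x 12 x 26 mm, fixed low on the unit's +y side; the origin coincides with the unit's. The hidden idle gate inside belongs to it. Felt at the knob, first touch of the gate adds about 1.6 N at once, then 0.38 N per mm of knob travel; let go, the lever springs back but stays against the gate. The gate counts as forced at 22 mm past first touch (about 10 N over the lever's own 2.4 N).
- latch (a joint): Red latch bar angle in rad: 0 lies level across the slot in front of the lever (locked); grows as it flips up and over towards the unit's -y; travel 2.6. At 2.0 and beyond it is right over and clear. It stays where it is left (about 0.5 N at the grip moves it).
- latch_hinge (a point): Hinge of the latch bar, on the unit's -y side, at unit x 22, y -50, z 98 mm; the axis is the unit's x.
- latch_grip (a point): Centre of the red grip at the free end of the latch bar: a cylinder 18 mm in diameter, 28 mm long, lying along the unit's x, 112 mm from the latch hinge (the bar is 10 mm thick). It can be pinched by its two ends from above.
- motor_controller: Grey controller box 66 x 114 x 36 mm, loose on the table to the right of the unit; origin under its centre. Bystander.
- spanner_13: Steel spanner 27 x 194 x 8 mm lying loose; origin under its centre. Bystander.

How it is judged:
On the way, in this order (a step that is already met when the one before it is completed fails the run):
1. the latch bar is flipped right over (value of joint latch above 2 rad), for 0.2 s.
2. the throttle lever has come up against the idle gate (contact force between gate_box and throttle above 1 N), for 0.2 s.
At the end, for the whole second after the job is handed in: The latch bar is flipped right over (past 2.0 rad), and the throttle lever stands still, resting against the idle gate on its own (more than 1 N between the lever and the gate) (value of joint latch above 2 rad and contact force between gate_box and throttle above 1 N and velocity of joint throttle between -0.03 and 0.03 rad/s); the robot touches nothing.
It fails at once if the idle gate is forced (over 38 N between the lever's tail and the gate, about 22 mm of knob travel past first touch) (contact force between gate_box and throttle above 38 N).
It fails at once if the controller box or the spanner is shifted by more than 40 mm (distance of any of motor_controller, spanner_13 from where it was at the start of the episode above 0.04 m).
It also fails if it takes over 58 s, if anything falls off the work surface, if the arm or the gripper's body presses on something with over 40 N, if the wrist force passes 120 N, or if a joint passes its speed limit or range.

## Working session

There is one attempt and no reset: what is moved stays moved. The work goes in short steps, Python scripts to look and compute and a tool call to move; the robot and the scene stay as the last step left them, time stands still between calls to the robot, and variables do not carry over. Pictures are saved under pics/ and viewed, at most 10 in all, crops included, and the job is handed in when it is done.

Besides the shell and the picture viewer there is one more tool, called as name(argument=value, ...) on one line, values as JSON. arm_command: Moves the arm, as the interface text tells. Its arguments: {"type":"object","properties":{"plan":{"type":"string"},"hand":{"type":"number"},"grip_force":{"type":"number"}},"required":["plan"]}

```bash
mkdir -p pics; cat > h.py <<'E'
import numpy as np, cv2
from scipy.spatial.transform import Rotation as R
from bench import r, eyes, ticket
def att(a):
    a=np.array(a,float)
    return a if a.shape==(3,3) else (R.from_rotvec(a).as_matrix() if a.size==3 else R.from_quat(a).as_matrix())
def pts(name,d=None):
    """grab: picture, and world point per pixel"""
    o=r.get_obs(); p,d=eyes.grab_frame(name); c=eyes.calibration(name)
    f=210/np.tan(np.radians(c['fov_y'])/2)
    K=np.array([[f,0,c['cx']],[0,f,c['cy']],[0,0,1]])
    u,v=np.meshgrid(np.arange(560.),np.arange(420.))
    q=cv2.undistortPoints(np.stack([u.ravel(),v.ravel()],1)[:,None],K,np.array([c['k1'],0,0,0.]))[:,0]
    X=np.stack([q[:,0],-q[:,1],-np.ones(len(q))],1)*d.ravel()[:,None]
    if 'origin' in c: W=X@att(c['attitude']).T+np.array(c['origin'])
    else:
        T=np.array(c['tool_from_camera']); W=X@T[:3,:3].T+T[:3,3]
        W=W@R.from_rotvec(o['orientation']).as_matrix().T+np.array(o['tcp_pos'])
    W[d.ravel()==0]=np.nan
    return p,W.reshape(420,560,3)
E
python3 - <<'E'
from h import *
for n in('scene','top'):
    c=eyes.calibration(n);print(c)
    p,W=pts(n);cv2.imwrite(f'pics/{n}0.png',p[...,::-1]);np.savez(f'{n}0.npz',p=p,W=W)
    hsv=cv2.cvtColor(p,cv2.COLOR_RGB2HSV)
    m=((hsv[...,0]<8)|(hsv[...,0]>172))&(hsv[...,1]>130)&(hsv[...,2]>60)
    k,l,s,ce=cv2.connectedComponentsWithStats(m.astype(np.uint8))
    for i in range(1,k):
        if s[i,4]>15: print(n,'red',s[i],ce[i].round(),np.nanmedian(W[l==i],0).round(3))
    m=(hsv[...,0]>100)&(hsv[...,0]<130)&(hsv[...,1]>120)
    k,l,s,ce=cv2.connectedComponentsWithStats(m.astype(np.uint8))
    for i in range(1,k):
        if s[i,4]>30: print(n,'blue',s[i],ce[i].round(),np.nanmedian(W[l==i],0).round(3))
o=r.get_obs();print(o)
E
```

```text
{'fov_y': 47.25496668428011, 'cx': 275.9725837020447, 'cy': 219.05050327668317, 'k1': 0.019626641943545815, 'origin': array([-0.31718886,  1.17556992,  0.74116157]), 'attitude': array([ 0.49105611, -1.31724468, -2.15910041])}
scene red [331  97   9   9  38] [335. 100.] [ 0.54  -0.179  0.373]
scene red [387 184  18  12  47] [395. 190.] [ 0.361 -0.322  0.048]
scene red [413 194  19  50 171] [426. 216.] [ 0.234 -0.338 -0.028]
scene red [397 200   9   3  17] [401. 201.] [ 0.323 -0.315  0.012]
scene red [128 233   8  13  67] [131. 240.] [0.732 0.536 0.1  ]
scene red [ 69 247  24  12 217] [ 80. 252.] [0.897 0.604 0.034]
scene red [362 258  13   9  68] [368. 262.] [ 0.282  0.001 -0.069]
scene blue [145   0  20  40 559] [155.  18.] [ 3.125 -1.5    0.465]
scene blue [466   0   5  13  35] [468.   4.] [ 1.018 -2.693  0.523]
scene blue [ 469    0   91  163 7413] [512.  72.] [ 0.478 -2.342  0.243]
scene blue [394   6  19  21 270] [402.  16.] [ 1.529 -2.637  0.435]
scene blue [396  31  15  14  66] [404.  37.] [ 1.468 -2.633  0.277]
scene blue [387  45  18  61 616] [395.  74.] [ 1.48  -2.573  0.046
[... 2332 characters left out ...]
1371,  0.02231977,  1.55633596, -0.01154609,
        1.10931096, -0.08310499]), 'qvel': array([-0.00039295, -0.00144615,  0.00059321, -0.0048318 ,  0.00025704,
        0.00185543, -0.00028894]), 'tau': array([ 3.93833499e-03, -5.97758925e+01,  1.61354821e+00, -2.81955171e+01,
        1.29009364e-02,  5.02801646e-03,  2.84422401e-05]), 'tcp_pos': array([0.22541447, 0.63570987, 0.24443198]), 'orientation': array([-5.32653492e-01, -3.09589219e+00,  2.55667493e-03]), 'contact_force': array([ 0.52465529, -0.84989251,  0.05505221]), 'moment': array([ 0.03249543, -0.0345587 ,  0.02539976]), 'gripper_force': 0.0, 'grip_width': 0.08531401021237232}<stdin>:13: RuntimeWarning: All-NaN slice encountered
```

View pics/top0.png

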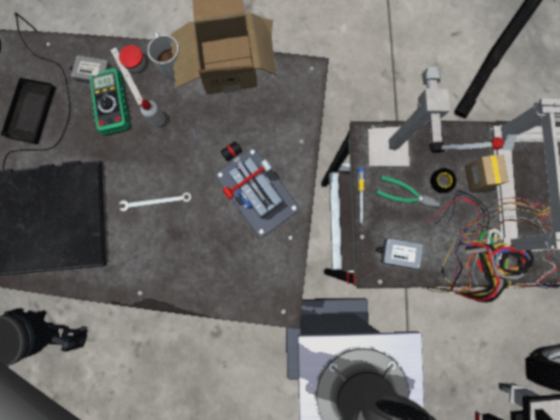

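View pics/scene0.png

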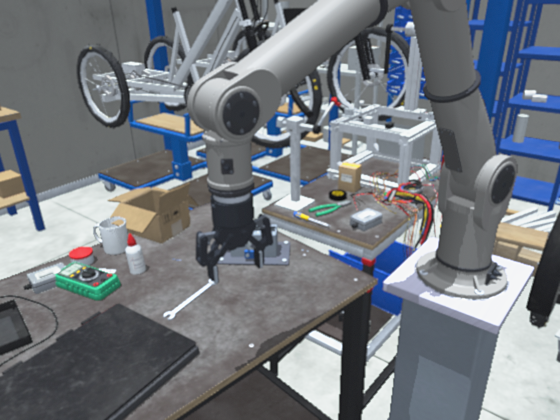

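The top view shows the unit at about (258,192). Its knob is at (231,150), the red latch bar runs from (268,167) to the grip at (228,192), the spanner is at (155,201) and the controller box is at (402,252). In the scene view the gripper hangs beside the unit. Next I'll get the unit's pose.

```bash
python3 - <<'E'
from h import *
D=np.load('top0.npz');p,W=D['p'],D['W']
box=np.zeros((420,560),bool);box[140:242,210:302]=1
hsv=cv2.cvtColor(p,cv2.COLOR_RGB2HSV)
red=((hsv[...,0]<8)|(hsv[...,0]>172))&(hsv[...,1]>130)&(hsv[...,2]>60)&box
z=W[...,2]
def rect(m,n):
    q=W[m][:,:2].astype(np.float32);q=q[~np.isnan(q).any(1)];print(n,len(q),cv2.minAreaRect(q),q.mean(0))
bar=red&(z>.085)&(z<.125);bar[:165]=0
rect(bar,'bar')
g=W[bar];q=g[:,:2];c=q.mean(0);d=np.linalg.svd(q-c)[2][0];d=d if d[1]>0 else -d
print('bar dir',d,'yaw',np.arctan2(-d[0],d[1]),np.median(g[:,2]),'ends',c+d*((q-c)@d).min(),c+d*((q-c)@d).max())
rect(box&(z>.078)&(z<.092)&~red,'housing top')
rect(box&(z>.004)&(z<.014),'base')
kn=box&(z>.13);rect(kn,'knob');print(np.nanmean(W[kn],0),np.nanmax(W[kn][:,2]))
print('table z',np.nanmedian(z[200:230,150:200]))
cv2.imwrite('pics/topc.png',cv2.resize(p[135:245,205:305,::-1],None,fx=6,fy=5.4,interpolation=2))
E
```

```text
bar 208 ((0.5340167880058289, 0.28590285778045654), (0.026548057794570923, 0.10998228192329407), 38.14326477050781) [0.5246459 0.293636 ]
bar dir [-0.57153113  0.82058038] yaw 0.6083705595432898 0.1040817441141288 ends [0.56291905 0.23868508] [0.50018656 0.32875376]
housing top 1094 ((0.530341625213623, 0.2493305802345276), (0.13660216331481934, 0.08876927942037582), 35.02952194213867) [0.5206146 0.2564252]
base 2183 ((0.5277062654495239, 0.2631874978542328), (0.24146631360054016, 0.2693999409675598), 88.98561096191406) [0.5084672  0.25148118]
knob 266 ((0.5910552740097046, 0.3081763982772827), (0.03701581433415413, 0.044726427644491196), 32.279911041259766) [0.5918837  0.30867907]
[0.59188373 0.30867917 0.14981373] 0.15766913737988153
table z 0.0009081011869800371
```

View pics/topc.png

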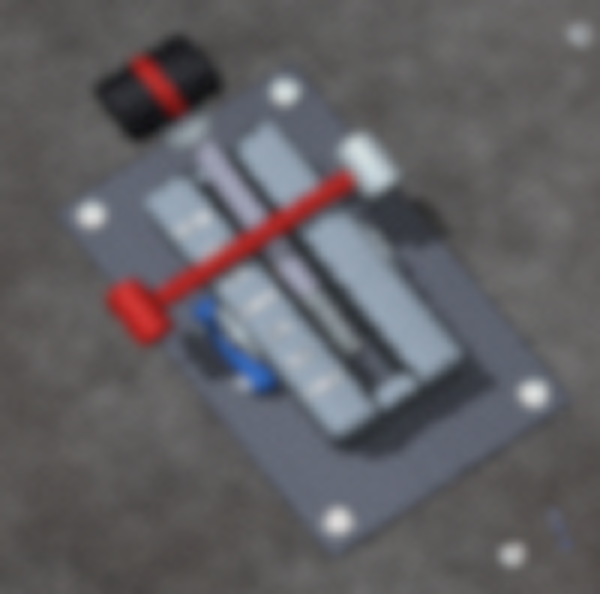

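The crop shows four base bolts at (285,92), (90,214), (534,394) and (338,520). The bar runs from the hinge at (365,165) to the grip at (140,312), and the knob is at (160,85). I'll take the unit's pose from the bolts and check it against the grip, knob and bar.

```bash
cat >> h.py <<'E'
def togo(tgt, ydir=None):
    """shift in tool axes for the TCP to reach tgt (after turning), and turn about tool z (deg) so that tool y lies along +-ydir"""
    o=r.get_obs(); M=R.from_rotvec(o['orientation']).as_matrix(); a=0.
    if ydir is not None:
        v=M.T@np.array([*ydir,0]); a=np.degrees(np.arctan2(-v[0],v[1])); a=(a+90)%180-90
    print('turn',round(a,1),'shift now',(M.T@(np.array(tgt)-o['tcp_pos'])).round(4),'after turn',((M@R.from_euler('z',a,degrees=True).as_matrix()).T@(np.array(tgt)-o['tcp_pos'])).round(4),'tilt',M[:,2].round(3))
E
python3 - <<'E'
from h import *
D=np.load('top0.npz');p,W=D['p'],D['W']
b=np.array([[285,92],[90,214],[534,394],[338,520]])/[6,5.4]+[204.6,134.6]
P=np.array([np.nanmedian(W[int(round(v))-1:int(round(v))+2,int(round(u))-1:int(round(u))+2].reshape(-1,3),0) for u,v in b]);print(P.round(4))
x=(P[0]+P[1]-P[2]-P[3])[:2];y=(P[1]-P[0]+P[3]-P[2])[:2]
print('len',np.hypot(*x)/2,np.hypot(*y)/2,'yaw',np.arctan2(x[1],x[0]),np.arctan2(-y[0],y[1]))
yaw=np.arctan2(x[1],x[0])*.6+np.arctan2(-y[0],y[1])*.4;c=P.mean(0)[:2]
U=lambda q:np.array([np.cos(yaw)*(q[0]-c[0])+np.sin(yaw)*(q[1]-c[1]),-np.sin(yaw)*(q[0]-c[0])+np.cos(yaw)*(q[1]-c[1])])
print('c',c,'yaw',yaw,'knob in unit',U([.5919,.3087]))
hsv=cv2.cvtColor(p,cv2.COLOR_RGB2HSV)
red=((hsv[...,0]<8)|(hsv[...,0]>172))&(hsv[...,1]>130)&(hsv[...,2]>60)
w=W[165:205,218:270][red[165:205,218:270]];u=np.array([U(q) for q in w])
g=u[:,1]>52;print('bar x',np.median(u[~g,0]),'grip mean',(u[g].min(0)+u[g].max(0))/2,u[g].min(0),u[g].max(0),np.median(w[g,2]))
print('slope',np.polyfit(u[~g,1],u[~g,0],1))
ex=np.array([np.cos(yaw),np.sin(yaw)]);ey=np.array([-ex[1],ex[0]])
gr=c+.022*ex+.062*ey;print('grip world',gr,'ex',ex,'ey',ey)
np.savez('pose.npz',c=c,yaw=yaw)
togo([*gr,.093+.08],ex)
E
```

```text
[[0.6268 0.2698 0.0138]
 [0.5694 0.3541 0.0136]
 [0.4758 0.1626 0.0148]
 [0.4182 0.2487 0.0125]]
len 0.1847436891054024 0.10277829087079926 yaw 0.6130692632492096 0.5942470729516978
c [0.52255163 0.25878803] yaw 0.6055403871302049 knob in unit [0.08542807 0.00156381]Traceback (most recent call last):
  File "<stdin>", line 13, in <module>
    return umr_minimum(a, axis, None, out, keepdims, initial, where)
ValueError: zero-size array to reduction operation minimum which has no identity
```

```bash
python3 - <<'E'
from h import *
D=np.load('top0.npz');p,W=D['p'],D['W']
c=np.array([0.52255,0.25879]);yaw=.6055
ex=np.array([np.cos(yaw),np.sin(yaw)]);ey=np.array([-ex[1],ex[0]])
hsv=cv2.cvtColor(p,cv2.COLOR_RGB2HSV)
red=((hsv[...,0]<8)|(hsv[...,0]>172))&(hsv[...,1]>130)&(hsv[...,2]>60)
w=W[165:205,218:270][red[165:205,218:270]];w=w[w[:,2]>.09];u=(w[:,:2]-c)@np.array([ex,ey]).T
g=u[:,1]>.052;print('bar x',np.median(u[~g,0]),'grip',u[g].min(0),u[g].max(0),np.median(w[g,2]),np.polyfit(u[~g,1],u[~g,0],1))
gr=c+.022*ex+.062*ey;print('grip world',gr,'ex',ex,'ey',ey)
np.savez('pose.npz',c=c,yaw=yaw)
togo([*gr,.093+.08],ex)
E
```

```text
bar x 0.0214507869817683 grip [0.00874453 0.05229344] [0.03547292 0.0702343 ] 0.1058461831226788 [-0.00470506  0.02160539]
grip world [0.50535005 0.3222893 ] ex [0.82221761 0.56917326] ey [-0.56917326  0.82221761]
turn 35.8 shift now [-0.3686 -0.2017  0.0718] after turn [-0.417   0.0519  0.0718] tilt [-0.    -0.002 -1.   ]
```

arm_command(plan="0 0 0 9; 0 0 0 9; 0 0 0 9; 0 0 0 8.8; -0.052 0.0065 0 0; -0.052 0.0065 0 0; -0.052 0.0065 0 0; -0.052 0.0065 0 0; -0.052 0.0065 0 0; -0.052 0.0065 0 0; -0.052 0.0065 0.03 0; -0.052 0.0065 0.04 0; 0 0 0 0; 0 0 0 0", hand=-0.2, grip_force=25)

```text
clock: 1.85
tcp_pos: [0.5029, 0.326, 0.1771]
orientation: [-1.458, -2.782, 0.001]
contact_force: [-0.2, 0.8, -0.7]
grip_width: 0.0513
gripper_force: 0.0
```

```bash
python3 - <<'E'
from h import *
D=np.load('pose.npz');c=D['c'];yaw=float(D['yaw']);ex=np.array([np.cos(yaw),np.sin(yaw)]);ey=np.array([-ex[1],ex[0]])
p,W=pts('wrist');cv2.imwrite('pics/w1.png',p[...,::-1])
hsv=cv2.cvtColor(p,cv2.COLOR_RGB2HSV)
m=((hsv[...,0]<8)|(hsv[...,0]>172))&(hsv[...,1]>130)&(hsv[...,2]>60)&(W[...,2]>.085)&(W[...,2]<.115)
w=W[m];u=(w[:,:2]-c)@np.array([ex,ey]).T
g=u[:,1]>.052
print(m.sum(),g.sum(),'grip',np.percentile(u[g],[1,99],axis=0),np.percentile(w[g,2],99),'bar',np.polyfit(u[~g,1],u[~g,0],1))
togo([*(c+.022*ex+.062*ey),.093],ex);print(r.get_obs()['grip_width'])
E
```

```text
2901 1251 grip [[0.01029871 0.05248947]
 [0.03697568 0.0710624 ]] 0.10789356099892186 bar [-0.0071194   0.02382359]
turn 0.1 shift now [-0.0055 -0.0005  0.0847] after turn [-0.0055 -0.0005  0.0847] tilt [-0.     0.001 -1.   ]
0.051254809547765956
```

View pics/w1.png

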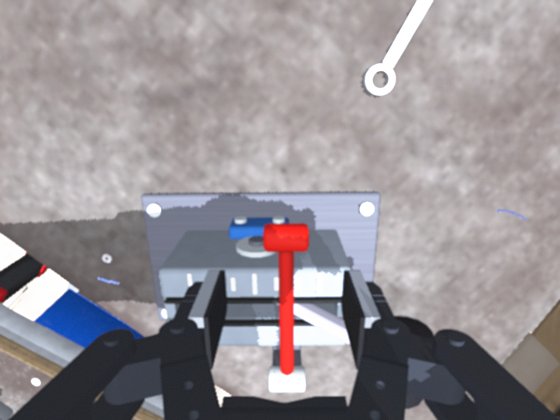

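The wrist view shows the red grip at (287,237) between the fingers at columns 222 and 345, with the spanner well clear. Next I descend and pinch.

arm_command(plan="-0.0055 0 0.02 0; 0 0 0.025 0; 0 0 0.025 0; 0 0 0.0145 0; 0 0 0 0; 0 0 0 0")

```text
clock: 2.65
tcp_pos: [0.5068, 0.3219, 0.0939]
orientation: [1.458, 2.782, 0.003]
contact_force: [-1.2, -0.2, -0.7]
grip_width: 0.051
gripper_force: 0.0
```

arm_command(plan="0 0 0 0; 0 0 0 0; 0 0 0 0; 0 0 0 0; 0 0 0 0; 0 0 0 0", hand=1, grip_force=25)

```text
clock: 3.4
tcp_pos: [0.5071, 0.3218, 0.0937]
orientation: [1.458, 2.782, 0.003]
contact_force: [0.8, 1.9, 5.1]
grip_width: 0.0271
gripper_force: 30.3
```

```bash
python3 - <<'E'
from h import *
D=np.load('pose.npz');c=D['c'];yaw=float(D['yaw']);ex=np.array([np.cos(yaw),np.sin(yaw)]);ey=np.array([-ex[1],ex[0]])
o=r.get_obs();M=R.from_rotvec(o['orientation']).as_matrix()
print('unit',ex@(o['tcp_pos'][:2]-c),ey@(o['tcp_pos'][:2]-c),o['tcp_pos'][2]);print('tool x.ey',M[:2,0]@ey,'tool y.ex',M[:2,1]@ex)
a=np.linspace(0,2.35,21);y=.112*np.cos(a);z=.112*np.sin(a)
print(np.c_[np.diff(y)*(M[:2,0]@ey),-np.diff(z)].round(4))
print(o)
E
```

```text
unit 0.023156604534145402 0.060572568977816814 0.09373013750589253
tool x.ey 0.9999999215764412 tool y.ex 0.9999977434880889
[[-0.0008 -0.0131]
 [-0.0023 -0.0129]
 [-0.0038 -0.0126]
 [-0.0053 -0.0121]
 [-0.0066 -0.0114]
 [-0.0079 -0.0105]
 [-0.0091 -0.0095]
 [-0.0101 -0.0084]
 [-0.0111 -0.0071]
 [-0.0118 -0.0058]
 [-0.0124 -0.0043]
 [-0.0128 -0.0029]
 [-0.0131 -0.0013]
 [-0.0132  0.0002]
 [-0.013   0.0017]
 [-0.0127  0.0033]
 [-0.0123  0.0047]
 [-0.0116  0.0061]
 [-0.0108  0.0075]
 [-0.0099  0.0087]]
{'clock': 3.4, 'joints': array([-0.8433505 ,  0.54379492,  0.23107316,  1.87348984, -0.17651414,
        0.74183178,  0.0910087 ]), 'qvel': array([-9.97347803e-04, -6.83365309e-05, -6.06948447e-04, -1.72110372e-04,
       -1.27648743e-04,  2.57916289e-03, -4.32454574e-04]), 'tau': array([ 2.93634329e-01, -5.15565348e+01,  4.78976101e+00, -1.84641981e+01,
        8.66442011e-02,  2.68463977e-01, -1.77255285e-02]), 'tcp_pos': array([0.50711348, 0.32177395, 0.09373014]), 'orientation': array([1.45818476, 2.78180916, 0.00309064]), 'contact_force': array([0.77063299, 1.90709469, 5.10273986]), 'moment': array([ 0.150994 , -0.1551711,  0.0255466]), 'gripper_force': 30.279442369937897, 'grip_width': 0.027144900799144833}
```

arm_command(plan="-0.001 0 -0.013 0; -0.0023 0 -0.013 0; -0.0038 0 -0.0126 0; -0.0053 0 -0.0121 0; -0.0066 0 -0.0114 0; -0.0079 0 -0.0105 0; -0.0091 0 -0.0095 0; -0.0101 0 -0.0084 0; -0.0111 0 -0.0071 0; -0.0118 0 -0.0058 0; 0 0 0 0")

```text
clock: 4.78
tcp_pos: [0.5468, 0.2648, 0.1976]
orientation: [1.459, 2.781, 0.005]
contact_force: [3.6, 4.7, 1.6]
grip_width: 0.0276
gripper_force: 25.4
```

arm_command(plan="-0.0124 0 -0.0043 0; -0.0128 0 -0.0029 0; -0.0131 0 -0.0013 0; -0.0132 0 0 0; -0.013 0 0.0017 0; -0.0127 0 0.0033 0; -0.0123 0 0.0047 0; -0.0116 0 0.0061 0; -0.0108 0 0.0075 0; -0.0099 0 0.0087 0; 0 0 0 0")

```text
clock: 6.15
tcp_pos: [0.6174, 0.1643, 0.1739]
orientation: [1.458, 2.778, 0.006]
contact_force: [6.4, 2.2, 3.2]
grip_width: 0.0272
gripper_force: 26.4
```

```bash
python3 - <<'E'
from h import *
D=np.load('pose.npz');c=D['c'];yaw=float(D['yaw']);ex=np.array([np.cos(yaw),np.sin(yaw)]);ey=np.array([-ex[1],ex[0]])
o=r.get_obs();q=o['tcp_pos'];y=ey@(q[:2]-c)+.05;z=q[2]+.005-.098
print('angle',np.arctan2(z,y),'radius',np.hypot(y,z))
p,W=pts('top');cv2.imwrite('pics/top2.png',p[100:260,180:340,::-1].repeat(3,0).repeat(3,1))
E
```

```text
angle 2.36098008154381 radius 0.11495163364482879
```

View pics/top2.png

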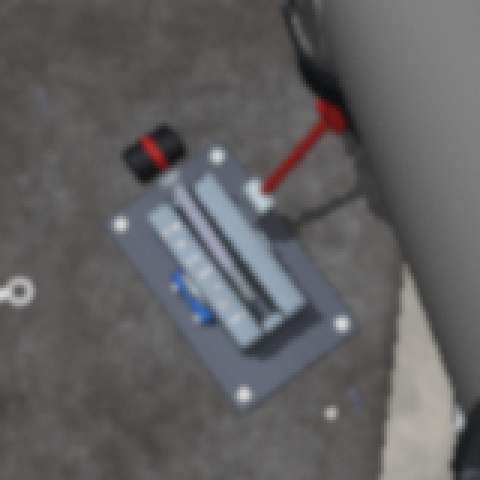

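The top view shows the bar lying right over to the -y side, with the grip at (330,110) and the hinge at (258,195). The angle comes out at about 2.36 rad. Next I release, lift, and go to the far side of the knob.

arm_command(plan="0 0 0 0; 0 0 0 0; 0 0 0 0; 0 0 0 0; 0 0 -0.02 0; 0 0 -0.03 0; 0 0 -0.03 0; 0 0 0 0", hand=-0.2)

```text
clock: 7.2
tcp_pos: [0.6162, 0.1645, 0.2554]
orientation: [1.457, 2.78, 0.006]
contact_force: [0.4, -0.2, -1.3]
grip_width: 0.0508
gripper_force: 0.0
```

```bash
python3 - <<'E'
from h import *
D=np.load('pose.npz');c=D['c'];yaw=float(D['yaw']);ex=np.array([np.cos(yaw),np.sin(yaw)]);ey=np.array([-ex[1],ex[0]])
p,W=pts('wrist')
hsv=cv2.cvtColor(p,cv2.COLOR_RGB2HSV)
m=((hsv[...,0]<8)|(hsv[...,0]>172))&(hsv[...,1]>130)&(hsv[...,2]>60)&(W[...,2]>.1)
w=W[m];u=(w[:,:2]-c)@np.array([ex,ey]).T;k=(abs(u[:,0]-.022)<.02)&(u[:,1]<-.05)
y,z=u[k,1]+.05,w[k,2]-.098;print(k.sum(),'bar angle',np.median(np.arctan2(z,y)[np.hypot(y,z)>.03]),'far',np.hypot(y,z).max())
togo([*(c+.14*ex),.145],ex)
E
```

```text
2864 bar angle 2.182785281589131 far 0.12152043154741149
turn -0.0 shift now [0.1305 0.1173 0.1088] after turn [0.1305 0.1174 0.1088] tilt [ 0.002  0.001 -1.   ]
```

arm_command(plan="0 0.039 0 0; 0 0.039 0 0; 0.03 0.039 0 0; 0.05 0 0 0; 0.05 0 0 0; 0 0 0.035 0; 0 0 0.035 0; 0 0 0.028 0; 0 0 0.01 0; 0 0 0 0; 0 0 0 0; 0 0 0 0", hand=1)

```text
clock: 8.75
tcp_pos: [0.6378, 0.338, 0.1461]
orientation: [1.458, 2.782, 0.003]
contact_force: [0.3, 0.5, 0.4]
grip_width: 0.0003
gripper_force: 0.0
```

```bash
cat > f.py <<'E'
from h import *
D=np.load('pose.npz');c=D['c'];yaw=float(D['yaw']);ex=np.array([np.cos(yaw),np.sin(yaw)]);ey=np.array([-ex[1],ex[0]])
o=r.get_obs();q=o['tcp_pos'];f=o['contact_force']
print('t',o['clock'],'unit',(ex@(q[:2]-c)).round(4),(ey@(q[:2]-c)).round(4),q[2].round(4),'F',(f[:2]@ex).round(2),(f[:2]@ey).round(2),f[2].round(2))
E
python3 - <<'E'
from f import *
p,W=pts('scene');cv2.imwrite('pics/s3.png',cv2.resize(p[150:300,170:330,::-1],None,fx=4,fy=4))
E
```

```text
t 8.75 unit 0.1399 -0.0005 0.1461 F 0.52 0.19 0.4
```

View pics/s3.png

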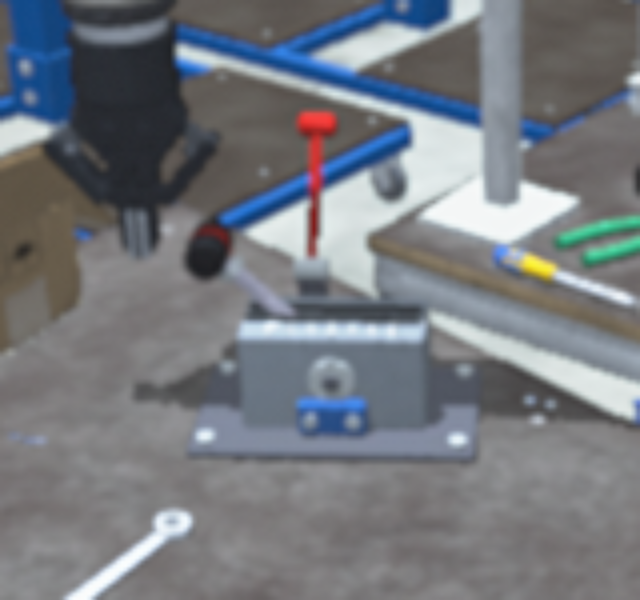

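The scene view shows the latch bar standing over on the far side, with its grip at (315,123). The knob is at (208,250), just right of the closed fingers at (138,235), and the knuckles bulge out above them. I'll turn the hand 90° so its narrow side does the pushing, then sweep the lever quickly down to about 0.3 rad, short of the gate's range.

arm_command(plan="0 0 0 10; 0 0 0 10; 0 0 0 10; 0 0 0 10; 0 0 0 10; 0 0 0 10; 0 0 0 10; 0 0 0 10; 0 0 0 10; 0 0 0 0; 0 0 0 0")

```text
clock: 10.18
tcp_pos: [0.6372, 0.3379, 0.1451]
orientation: [-2.997, -0.941, -0.001]
contact_force: [-0.0, 0.0, -0.5]
grip_width: -0.0004
gripper_force: 0.0
```

```bash
python3 - <<'E'
from f import *
M=R.from_rotvec(o['orientation']).as_matrix();print(M[:2,0]@ex,M[:2,1]@ey)
E
```

```text
t 10.175 unit 0.1393 -0.0002 0.1451 F 0.01 0.05 -0.51
0.9999948137370828 -0.999994900752375
```

arm_command(plan="-0.011 0 0 0; -0.011 0 0 0; -0.0045 0 -0.0037 0; -0.0047 0 -0.0037 0; -0.0049 0 -0.0035 0; -0.005 0 -0.0033 0; -0.0052 0 -0.0031 0; -0.0054 0 -0.0028 0; -0.0055 0 -0.0025 0; -0.0057 0 -0.0022 0; -0.0058 0 -0.002 0; -0.0059 0 -0.0018 0; 0 0 0 0")

```text
clock: 11.8
tcp_pos: [0.5764, 0.2954, 0.1746]
orientation: [-2.998, -0.936, -0.004]
contact_force: [4.1, 1.7, 2.7]
grip_width: -0.0001
gripper_force: 2.1
```

```bash
python3 - <<'E'
from f import *
c0=c
p,W=pts('top')
hsv=cv2.cvtColor(p,cv2.COLOR_RGB2HSV)
m=((hsv[...,0]<8)|(hsv[...,0]>172))&(hsv[...,1]>130)&(hsv[...,2]>60)&(W[...,2]>.14)
w=W[m];u=(w[:,:2]-c)@np.array([ex,ey]).T;k=(abs(u[:,1])<.02)&(abs(u[:,0])<.12)
print(k.sum(),u[k].mean(0) if k.any() else '',w[k,2].max() if k.any() else '')
E
```

```text
t 11.8 unit 0.0651 -0.0006 0.1746 F 4.37 -0.97 2.72
0
```

arm_command(plan="-0.0016 0 -0.0004 0; -0.0016 0 -0.0004 0; -0.0016 0 -0.0004 0; -0.0016 0 -0.0004 0; -0.0016 0 -0.0004 0; 0 0 0 0")

```text
clock: 12.6
tcp_pos: [0.5689, 0.2905, 0.1752]
orientation: [2.999, 0.936, -0.001]
contact_force: [2.7, 1.5, 2.3]
grip_width: -0.0005
gripper_force: 1.6
```

```bash
python3 f.py
```

```text
t 12.6 unit 0.0562 -0.0003 0.1752 F 3.1 -0.33 2.34
```

arm_command(plan="-0.0012 0 -0.0003 0; -0.0012 0 -0.0002 0; -0.0012 0 -0.0002 0; -0.0012 0 -0.0002 0; -0.0012 0 -0.0002 0; 0 0 0 0")

```text
clock: 13.35
tcp_pos: [0.564, 0.2872, 0.1764]
orientation: [2.999, 0.936, -0.001]
contact_force: [2.8, 1.8, 1.9]
grip_width: 0.0
gripper_force: 1.5
```

```bash
python3 f.py
```

```text
t 13.35 unit 0.0503 -0.0003 0.1764 F 3.35 -0.13 1.9
```

arm_command(plan="-0.0014 0 0 0; -0.0014 0 0 0; -0.0014 0 0 0; -0.0014 0 0 0; -0.0014 0 0 0; 0 0 0 0")

```text
clock: 14.1
tcp_pos: [0.5583, 0.2832, 0.1764]
orientation: [2.999, 0.936, -0.001]
contact_force: [2.4, 1.0, 1.4]
grip_width: 0.0002
gripper_force: 1.3
```

```bash
python3 f.py
```

```text
t 14.1 unit 0.0432 -0.0003 0.1764 F 2.51 -0.57 1.39
```

arm_command(plan="-0.0014 0 0 0; -0.0014 0 0 0; -0.0014 0 0 0; -0.0014 0 0 0; -0.0014 0 0 0; 0 0 0 0")

```text
clock: 14.85
tcp_pos: [0.5525, 0.2792, 0.1764]
orientation: [-2.999, -0.936, 0.001]
contact_force: [2.4, 0.5, 1.6]
grip_width: 0.0003
gripper_force: 1.2
```

arm_command(plan="-0.0014 0 0 0; -0.0014 0 0 0; -0.0014 0 0 0; -0.0014 0 0 0; -0.0014 0 0 0; 0 0 0 0")

```text
clock: 15.6
tcp_pos: [0.5468, 0.2752, 0.1764]
orientation: [2.999, 0.936, -0.001]
contact_force: [1.8, 1.2, 1.2]
grip_width: -0.0004
gripper_force: 1.1
```

arm_command(plan="-0.0014 0 0 0; -0.0014 0 0 0; -0.0014 0 0 0; -0.0014 0 0 0; -0.0014 0 0 0; 0 0 0 0")

```text
clock: 16.35
tcp_pos: [0.541, 0.2712, 0.1764]
orientation: [2.999, 0.936, -0.001]
contact_force: [2.2, 2.1, 1.3]
grip_width: -0.0001
gripper_force: 1.0
```

arm_command(plan="-0.0014 0 0 0; -0.0014 0 0 0; -0.0014 0 0 0; -0.0014 0 0.0002 0; -0.0014 0 0.0003 0; 0 0 0 0")

```text
clock: 17.1
tcp_pos: [0.5353, 0.2672, 0.1759]
orientation: [2.999, 0.936, -0.001]
contact_force: [2.1, 1.2, 1.2]
grip_width: 0.0001
gripper_force: 0.9
```

arm_command(plan="-0.0014 0 0.0002 0; -0.0014 0 0.0002 0; -0.0014 0 0.0002 0; -0.0014 0 0.0002 0; -0.0014 0 0.0002 0; 0 0 0 0")

```text
clock: 17.85
tcp_pos: [0.5295, 0.2632, 0.1749]
orientation: [2.999, 0.936, -0.001]
contact_force: [1.1, 0.2, 1.4]
grip_width: -0.0
gripper_force: 0.8
```

arm_command(plan="-0.0014 0 0.0003 0; -0.0014 0 0.0003 0; -0.0014 0 0.0003 0; -0.0014 0 0.0003 0; -0.0014 0 0.0003 0; 0 0 0 0")

```text
clock: 18.6
tcp_pos: [0.5237, 0.2593, 0.1734]
orientation: [2.999, 0.936, -0.001]
contact_force: [1.1, 1.1, 0.2]
grip_width: -0.0001
gripper_force: 0.8
```

arm_command(plan="-0.0014 0 0 0; -0.0014 0 0 0; -0.0014 0 0 0; -0.0014 0 0 0; -0.0014 0 0 0; 0 0 0 0")

```text
clock: 19.35
tcp_pos: [0.5179, 0.2554, 0.1734]
orientation: [-2.999, -0.936, 0.001]
contact_force: [0.8, 0.4, -0.1]
grip_width: -0.0001
gripper_force: 0.8
```

```bash
python3 - <<'E'
from f import *
p,W=pts('scene');cv2.imwrite('pics/s4.png',cv2.resize(p[150:300,170:330,::-1],None,fx=4,fy=4))
E
```

```text
t 19.35 unit -0.0057 -0.0001 0.1734 F 0.85 -0.13 -0.06
```

View pics/s4.png

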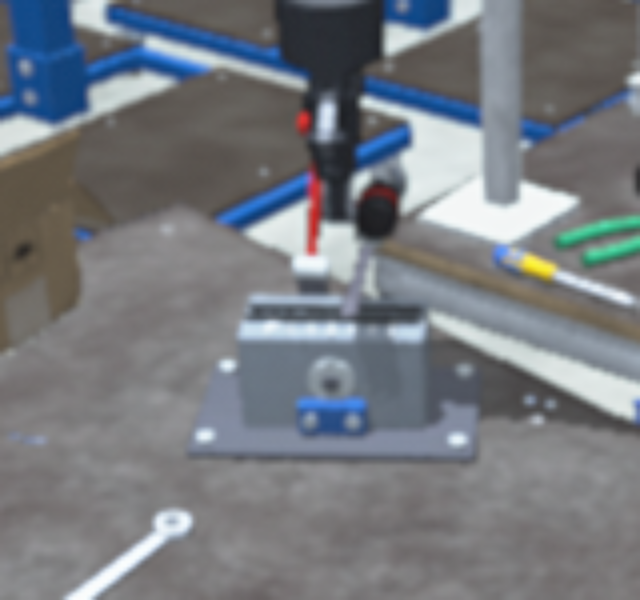

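The scene view shows the lever leaning towards idle, with the knob at (377,208) still against the fingers at (335,200). The latch is still over. I'll carry on and read the force at the end of each move, while still moving.

arm_command(plan="-0.0014 0 0.0003 0; -0.0014 0 0.0003 0; -0.0014 0 0.0003 0; -0.0014 0 0.0003 0; -0.0014 0 0.0003 0")

```text
clock: 20.02
tcp_pos: [0.5125, 0.2515, 0.1721]
orientation: [-2.999, -0.936, -0.0]
contact_force: [0.6, 1.7, 2.0]
grip_width: 0.0004
gripper_force: 1.0
```

arm_command(plan="-0.0014 0 0.0004 0; -0.0014 0 0.0004 0; -0.0014 0 0.0004 0; -0.0014 0 0.0004 0; -0.0014 0 0.0004 0")

```text
clock: 20.65
tcp_pos: [0.5073, 0.2477, 0.1703]
orientation: [-2.999, -0.936, -0.002]
contact_force: [4.0, 1.2, 1.7]
grip_width: -0.0
gripper_force: 2.0
```

arm_command(plan="-0.001 0 0.0003 0; -0.001 0 0.0003 0; -0.001 0 0.0003 0; -0.001 0 0.0003 0")

```text
clock: 21.15
tcp_pos: [0.5038, 0.2453, 0.169]
orientation: [-2.999, -0.936, -0.002]
contact_force: [5.0, 2.6, 4.5]
grip_width: 0.0001
gripper_force: 2.6
```

The force went from 1.5 to 4.0 to 5.6 N, and the last rise is about 0.4 N/mm, so this is the gate. I'll go 1.5 mm further, hold, then back away.

arm_command(plan="-0.0008 0 0.0002 0; -0.0007 0 0.0002 0; 0 0 0 0; 0 0 0 0; 0 0 0 0")

```text
clock: 21.78
tcp_pos: [0.5026, 0.2445, 0.1686]
orientation: [-2.999, -0.936, -0.002]
contact_force: [4.5, 2.4, 2.4]
grip_width: 0.0003
gripper_force: 2.8
```

arm_command(plan="0.001 0 -0.0003 0; 0.001 0 -0.0003 0; 0.0015 0 0 0; 0.0015 0 0 0; 0.0025 0 0 0; 0.004 0 0 0; 0.006 0 0 0; 0.01 0 0 0; 0.01 0 0 0; 0 0 0 0; 0 0 0 0")

```text
clock: 23.15
tcp_pos: [0.5329, 0.2654, 0.1688]
orientation: [2.999, 0.936, -0.001]
contact_force: [-0.3, 0.6, 0.1]
grip_width: -0.0
gripper_force: 0.0
```

```bash
python3 - <<'E'
from f import *
p,W=pts('scene');cv2.imwrite('pics/s5.png',cv2.resize(p[150:300,170:330,::-1],None,fx=4,fy=4))
E
```

```text
t 23.15 unit 0.0123 -0.0004 0.1688 F 0.07 0.67 0.08
```

View pics/s5.png

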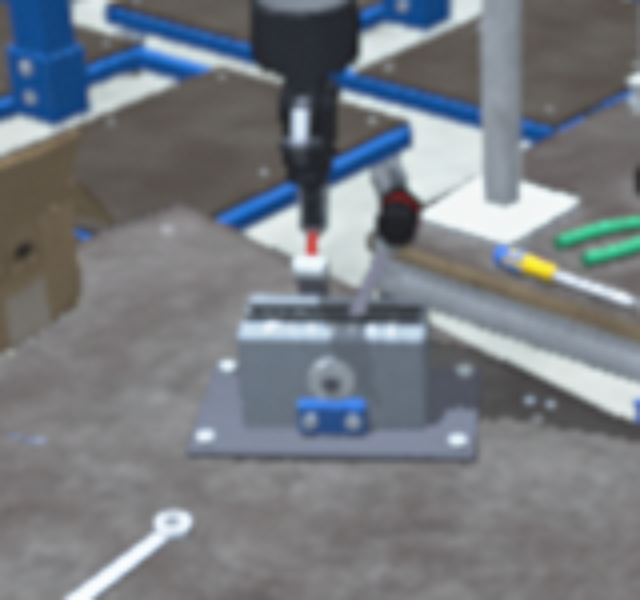

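The scene view shows the fingers at (312,215) clear of the knob at (397,218), with the lever staying at its leaned-back angle. I'll raise the hand and hand in.

arm_command(plan="0 0 -0.02 0; 0 0 -0.02 0; 0 0 -0.02 0; 0 0 0 0; 0 0 0 0; 0 0 0 0")

```text
clock: 23.95
tcp_pos: [0.5325, 0.2656, 0.2283]
orientation: [2.998, 0.936, -0.002]
contact_force: [0.2, 1.5, 0.8]
grip_width: -0.0002
gripper_force: 0.0
```

```bash
python3 -c "
from bench import ticket
print(ticket.hand_in())"
```

```text
the job is handed in; nothing more can be done
None
```

The job is handed in at about 24 s (no verdict was shown): the latch is flipped over to roughly 2.2–2.4 rad, the lever was drawn back until I felt the gate (peak about 5.6 N at the knob) and left standing there, and I never went near the controller box or the spanner.

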